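# Prime the drip-line pump

## Task

Prime the green hand pump: with the fingertips, push its black palm plunger down and let it spring all the way back up, again and again, until the red indicator pin stands fully out of its brass collar, the white ring at its foot showing. Stop pumping as soon as the pin is fully out, leave the plunger up, do not touch the pin, and do not grasp, lift or shift the things standing round the pump.

Things in the scene. Friction and masses are not known exactly. Their poses are not given: they have to be found in the camera images.
- pump: green hand priming pump with a dark steel foot plate, bolted to the bench (does not move). Origin: on the bench surface, under the axis of the plunger; z up. The foot plate reaches from x = -138 to +78 mm and y = -55 to +55 mm (8 mm thick), the green housing from x = -108 to +42 mm, y = -33 to +33 mm, 58 mm high; a green barrel of 68 mm diameter round the plunger axis is 101 mm high. The indicator pin's axis stands at x = -80 mm, y = 0. A short brass hose outlet points to +x.
- plunger_top (a point): centre of the top face of the black mushroom-shaped plunger head (90 mm diameter, too wide to pinch, flat over the middle 60 mm; 150 mm above the bench when up, 134 mm when fully down). Moves with the plunger.
- plunger (a joint): how far the plunger is pushed down, m: 0 = up (where its spring returns it), 0.016 = down at its stop. It moves straight down; the spring needs about 5 N to start and 8 N at the stop. A push counts as a stroke when it goes deeper than about 13 mm and the plunger is then let right up.
- pin_lift (a joint): how far the red indicator pin stands out of its collar, m: 0 = sunk, 0.050 = fully out. It starts somewhere from 0 to 0.028. It rises while the plunger springs back up, by a hidden ratchet: each full stroke brings it to the next of the levels 0.010, 0.020, 0.030, 0.040, 0.050 (the first stroke may gain up to 15 mm), so two to five strokes are needed. It stays where it is between strokes, and counts as fully out above 0.046.
- pin: the red indicator pin, 20 mm diameter, upright, with a white ring near its foot that comes wholly into view only when the pin is fully out. Not to be touched. The brass collar it rises from is 66 mm above the bench.
- pin_top (a point): centre of the top of the red pin: 67 mm above the bench when sunk, 117 mm when fully out.
- pots: small stack of nested black plastic pots, 76 mm diameter, 108 mm high, standing loose beside the pump; origin at the centre of its underside. A bystander.
- tape: roll of cream masking tape, 98 mm diameter, 25 mm high, lying flat and loose beside the pump; origin at the centre of its underside. A bystander.
- labels: bundle of red stick labels, 108 x 17 x 10 mm, lying loose in front of the pump; origin at the centre of its underside. A bystander.
Mind the look-alikes: they are no part of the job. What is shaped like the pump but pink is not meant.

How it is judged:
By the outcome, as a careful person would: the job done as asked, in the order asked, and still so for the second after the job is handed in, with the robot touching nothing.
It also fails if it takes over 54 s, if anything falls off the work surface, if the arm or the gripper's body presses on something with over 40 N, if the wrist force passes 120 N, or if a joint passes its speed limit or range.

## Robot

A 6-joint arm with a two-finger parallel gripper is mounted at the origin on the work surface; the furniture and walls round the work are solid. World frame = base frame: x ahead of the robot, y to its left, z up, the work surface at z = 0. Lengths are in mm, angles in degrees, forces in N, time in s.
With the tool pointing down it reaches from about 300 to 850 mm from the base axis. Payload 4.2 kg.
Tool frame: the origin (TCP) lies on the centre line of the jaws, within the pads' length; the fingertips stand 14 mm ahead of it and the grasp point (between the pads) lies 5 mm behind it; z points along the fingers, y is the line along which they close (so a half turn about z gives the same grasp; the last joint's range is limited). The gripper opens to 91 mm and grips with 3 to 60 N. Pads are 32 mm wide; open, the fingers measure 118 mm over their backs; the gripper's body (76 mm by 178 mm) begins 60 mm behind the grasp point.
Start: joints at [-74.026, 18.312, 89.639, -0, 72.044, -1.146], TCP at [169.268, -549.539, 199.276] pointing down, gripper open.
Joint ranges: [-177.97, 177.97], [-48.28, 115.42], [12.27, 149.76], [-77.06, 257.06], [2.81, 150.46], [-146.56, 146.56]. Speed limits (degrees/s): [147.25, 147.25, 180, 180, 180, 180].

## Interface

Orientations are given as [roll, pitch, yaw] about the fixed x, y, z axes, in that order (R = Rz(yaw) Ry(pitch) Rx(roll)).
In Python, from workcell import env gives the robot as it stands.
- The arm moves only by the tool arm_command, never from a script. Its argument "motion" is a list of rows, each an object with "offset": the shift along the tool's x, y, z in m, a list of three; "spin": the turn about the tool's z in rad. In form: [{"offset": [tx, ty, tz], "spin": spin}, ...]. A call has 1 to 5 rows; each row shifts and turns the commanded pose from where the row before left it, along the tool's axes as they then stand; what a row does not reach is not made up. A row lasts 1/8 s, in which the tool goes at most 62.5 mm and 10.7 degrees, less where a joint would pass 70% of its speed; a pose out of reach is approached as far as the arm can. A call with a gripper value outside its range is refused whole. "jaw" is the finger opening in m, from 0 to 0.0912, set as the call begins (left out, the last holds). The fingers move at their own pace and stop on an object; "newtons" is the grip in N (left out, the last holds). Time passes only in rows, so rows that do not move let the fingers close. It gives the time, the measured TCP pose, the force, the opening and the grip force at its end, in the units of the state.
- env.state(): the state, without advancing time (a new reading comes with each control period).
- env.grab_frame(name): name is "scene" or "top"; returns (picture, depth): 420x560x3 uint8, blue, green, red; 420x560 float32, mm along the optical axis (not along the pixel's ray), 0 where there is no reading.
- env.camera_model(name): a dict with "fx", "fy", "cx", "cy" (pixels), "k1" (the pictures are not rectified: a ray, as slopes to the right and down, at radius r is drawn at 1 + k1 r^2 times it, then the intrinsics apply), "eye" and "rotation" of the camera in the world. Camera axes: x right, y down, z forward; pixel columns grow to the right and rows downward; lengths in mm; the calibration is good to about 2 mm. A picture is of the moment at which its call begins. camera_model takes no time and is no camera call.
- env.job_done(): hands the job in; it is judged then, once.
Trained networks look in the newest picture that a camera, given by its name, has taken for a name from the list of things; names that differ only in an ending like _2 or _b are one class to them, and where a whole thing is asked for, a point or a joint stands for the part that bears it (a point fixed in the world has none). Each returns a list of dicts, best first, with "score" (0 to 1); they miss things now and then, are a little off and sometimes report something else, mostly with a low value. They report only what shows in the picture. A call takes as long as a camera call. They do not tell look-alikes from the thing itself.
- env.boxes_of(camera, target): "bbox" ([left, top, right, bottom] in pixels, round what is visible of it).
- env.pinpoint(camera, target): "location" ([column, row] in pixels: a listed point, or the origin of a listed thing).
The state is a dict: "time_s": time; "qpos": joint angles; "qvel": joint speeds; "effort": joint torques, N m; "ee_pos": TCP position; "ee_rot": TCP orientation; "force": force on the tool from outside, world axes, zero at the start; "torque": the same for the moment, N m; "gripper_width": finger opening in mm; "gripper_force": force on a finger pad.
Only numpy, scipy, OpenCV 4.12 (cv2) and the standard library are available. Lean on these libraries where they do the work, as an engineer would, in place of code of your own. Each camera call takes 0.05 s, during which the arm holds its last target. There are 200 camera calls.

## Working session

There is one attempt and no reset: what is moved stays moved. The work goes in short steps, Python scripts to look and compute and a tool call to move; the robot and the scene stay as the last step left them, time stands still between calls to the robot, and variables do not carry over. Pictures are saved under pics/ and viewed, at most 10 in all, crops included, and the job is handed in when it is done.

Besides the shell and the picture viewer there is one more tool, called after "Emit:" as name([rows], argument=value, ...), one row to a line, values as JSON. arm_command: Moves the arm, as the interface text tells. Its arguments: {"type":"object","properties":{"motion":{"type":"array"},"jaw":{"type":"number"},"newtons":{"type":"number"}},"required":["motion"]}

```bash
mkdir -p pics; cat > h.py <<'E'
import numpy as np, cv2
from workcell import env
def ray(cam,u,v):
    m=env.camera_model(cam); x=(u-m['cx'])/m['fx']; y=(v-m['cy'])/m['fy']
    a,b=x,y
    for _ in range(20):
        s=1+m['k1']*(a*a+b*b); a,b=x/s,y/s
    return np.array(m['eye'],float), np.array(m['rotation'],float)@np.array([a,b,1.])
def atz(cam,u,v,z):
    e,d=ray(cam,u,v); return e+d*(z-e[2])/d[2]
def atd(cam,u,v,D):
    e,d=ray(cam,u,v); return e+d*D
E
python3 - <<'E'
from h import *
a,_=env.grab_frame('scene'); b,_=env.grab_frame('top')
cv2.imwrite('pics/s0.png',a); cv2.imwrite('pics/t0.png',b)
for c in('scene','top'):
  print(c,env.camera_model(c)['eye'])
  for n,z in(('plunger_top',150),('pin_top',80)):
    for r in env.pinpoint(c,n): print(n,r,atz(c,*r['location'],z).round())
print(env.state())
E
```

```text
scene [-387.04418164  922.41091855 1009.09397334]Traceback (most recent call last):
  File "<stdin>", line 7, in <module>
  File "h.py", line 10, in atz
    e,d=ray(cam,u,v); return e+d*(z-e[2])/d[2]
                                          ~^^^
IndexError: invalid index to scalar variable.
```

View pics/s0.png

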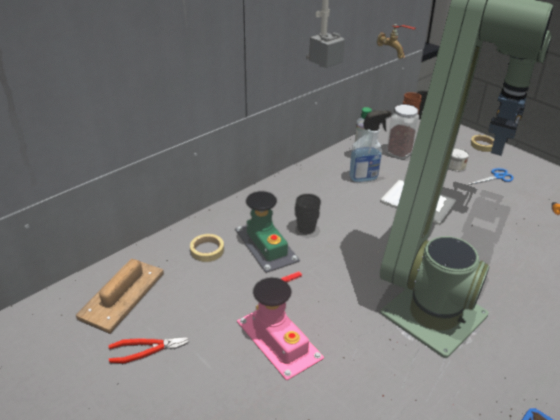

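View pics/t0.png

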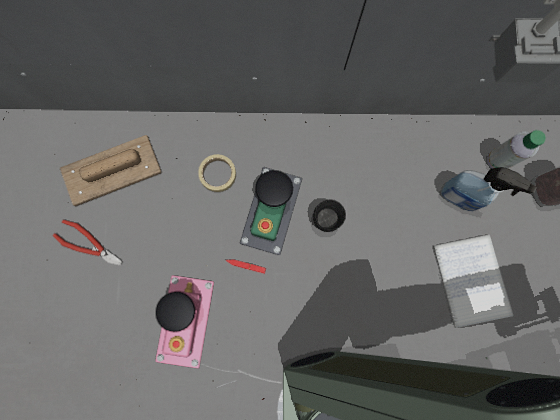

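Both pictures show two pumps. The green one has its plunger at top (273,188) and its pin at (265,226). The pink look-alike is at (175,311). The green one fits the description. It has the pots to its right, the tape to its left and the labels in front.

```bash
python3 - <<'E'
from h import *
for c in('scene','top'): print(env.camera_model(c))
for c in('scene','top'):
  for n in('plunger_top','pin_top'): print(c,n,env.pinpoint(c,n))
print(env.state())
b=cv2.imread('pics/t0.png')[150:270,190:360]; a=cv2.imread('pics/s0.png')[170:290,220:340]
cv2.imwrite('pics/c0.png',np.hstack([cv2.resize(b,None,fx=3,fy=3,interpolation=2),cv2.resize(a,(280,360),interpolation=2)]))
E
```

```text
{'fx': 526.6197494440827, 'fy': 526.6197494440827, 'cx': 280.8302665930472, 'cy': 213.0592827559242, 'k1': -0.12490631179072544, 'eye': array([-387.04418164,  922.41091855, 1009.09397334]), 'rotation': array([-127.01652953,   -0.72900928, -133.15361977])}
{'fx': 461.78374235640854, 'fy': 461.78374235640854, 'cx': 282.34770077755843, 'cy': 210.7104875017179, 'k1': 0.026127003915238554, 'eye': array([ 294.95304463,  119.84382088, 1203.60344994]), 'rotation': array([-170.47953293,   -0.72278511,  -89.50682633])}
scene plunger_top [{'location': [273.0, 289.0], 'score': 0.82}]
scene pin_top [{'location': [291.4, 335.8], 'score': 0.59}, {'location': [272.5, 234.3], 'score': 0.45}, {'location': [205.9, 251.8], 'score': 0.36}]
top plunger_top [{'location': [174.8, 312.3], 'score': 0.95}, {'location': [271.2, 184.5], 'score': 0.78}, {'location': [246.2, 263.2], 'score': 0.33}]
top pin_top [{'location': [176.8, 344.9], 'score': 0.56}, {'location': [268.5, 226.6], 'score': 0.53}]
{'time_s': 0.35, 'qpos': array([-7.40255103e+01,  1.83225299e+01,  8.96515220e+01,  2.62763915e-03,
        7.20427461e+01, -1.14636915e+00]), 'qvel': array([-0.08141127, -0.13072453, -0.06440191, -0.03241568, -0.01159946,
        0.09724255]), 'effort': array([-3.80583369e-04, -4.11887491e+01, -2.31857586e+01,  7.26353587e-02,
        4.07538679e-02, -5.54430699e-05]), 'ee_pos': array([ 169.26409419, -549.44560655,  199.08428782]), 'ee_rot': array([-1.79983255e+02, -2.83496869e-03,  1.71200480e+01]), 'force': array([ 0.58829976, -0.56758746, -0.82837285]), 'torque': array([-0.01163554, -0.0353421 ,  0.04998705]), 'gripper_force': 0.0, 'gripper_width': 91.24673552368999}
```

View pics/c0.png

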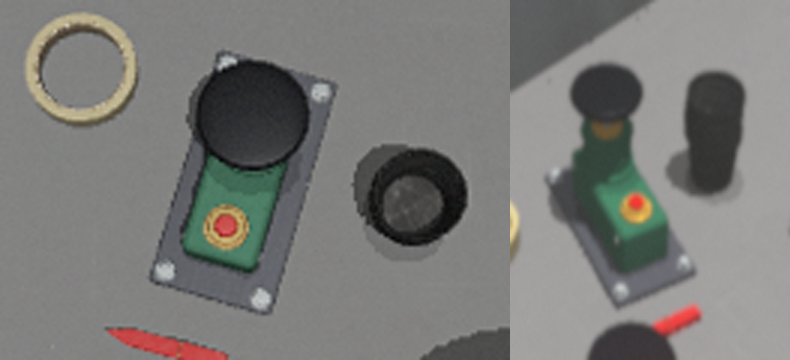

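The crop confirms the green pump: black head centred at top (274,188), and a mostly sunk red pin in its brass collar at top (265.7,225).

```bash
sed -i "s/np.array(m\['rotation'\],float)@/Rotation.from_euler('xyz',m['rotation'],degrees=True).as_matrix()@/; 1a from scipy.spatial.transform import Rotation" h.py; cat >> h.py <<'E'
def proj(cam,p):
    m=env.camera_model(cam); q=Rotation.from_euler('xyz',m['rotation'],degrees=True).as_matrix().T@(np.array(p,float)-m['eye'])
    a,b=q[0]/q[2],q[1]/q[2]; s=1+m['k1']*(a*a+b*b)
    return np.array([m['fx']*a*s+m['cx'],m['fy']*b*s+m['cy']])
E
python3 - <<'E'
from h import *
p=atz('top',274,188,150); q=atz('top',265.7,225,72); print(p,q)
d=p-q; print('axis',np.hypot(*d[:2]),np.degrees(np.arctan2(d[1],d[0])))
print(proj('scene',p),proj('scene',q))
_,D=env.grab_frame('top'); print(atd('top',274,188,D[188,274]), atd('top',266,225,D[225,266]))
for n,u,v,z in(('pots',327,215,108),('tape',217,173,25)): print(n,atz('top',u,v,z))
s=env.state(); P=np.array(s['ee_pos']); R=Rotation.from_euler('xyz',s['ee_rot'],degrees=True)
print(s['ee_rot'],R.as_matrix().round(3)); print(R.inv().apply(p-P))
E
```

```text
[525.26834947 128.00447354 150.        ] [448.62538579 148.02838884  72.        ]
axis 79.2155355071323 -14.64193908530982
[261.16079027 198.01148935] [274.20165513 235.28184935]
[524.35468672 127.97210016 154.17965375] [448.63072267 147.28709969  72.01670749]
pots [4.69516872e+02 1.44812882e-01 1.08000000e+02]
tape [590.9976266  278.58509696  25.        ]
[-1.79987293e+02  5.77003267e-04  1.71203078e+01] [[ 0.956  0.294 -0.   ]
 [ 0.294 -0.956  0.   ]
 [-0.    -0.    -1.   ]]
[ 539.6754059  -542.62707214   49.25687299]
```

Emit:
arm_command([
  {"offset": [0.0415, -0.0417, 0], "spin": 0},
  {"offset": [0.0415, -0.0417, 0], "spin": 0},
  {"offset": [0.0415, -0.0417, 0], "spin": 0},
  {"offset": [0.0415, -0.0417, 0], "spin": 0},
  {"offset": [0.0415, -0.0417, 0], "spin": 0},
], jaw=0.0, newtons=20)

```text
time_s: 1.02
ee_pos: [306.8, -287.6, 199.5]
ee_rot: [180.0, -0.0, 17.1]
force: [1.0, -0.5, -0.5]
gripper_width: 44.1
gripper_force: 0.0
```

Emit:
arm_command([
  {"offset": [0.0415, -0.0417, 0], "spin": 0},
  {"offset": [0.0415, -0.0417, 0], "spin": 0},
  {"offset": [0.0415, -0.0417, 0], "spin": 0},
  {"offset": [0.0415, -0.0417, 0], "spin": 0},
  {"offset": [0.0415, -0.0417, 0], "spin": 0},
])

```text
time_s: 1.65
ee_pos: [443.9, -27.0, 199.6]
ee_rot: [180.0, -0.1, 17.1]
force: [0.8, -0.3, 0.5]
gripper_width: 0.4
gripper_force: 0.0
```

Emit:
arm_command([
  {"offset": [0.0413, -0.0417, 0], "spin": 0},
  {"offset": [0.0413, -0.0417, 0], "spin": 0},
  {"offset": [0.0413, -0.0417, 0.0], "spin": 0},
  {"offset": [0, 0, 0.02], "spin": 0},
  {"offset": [0, 0, 0], "spin": 0},
])

```text
time_s: 2.28
ee_pos: [523.6, 127.5, 177.7]
ee_rot: [-180.0, 0.2, 17.2]
force: [0.0, -0.2, 0.1]
gripper_width: 0.4
gripper_force: 0.0
```

```bash
python3 - <<'E'
from h import *
print(env.state()['ee_pos'],env.state()['force'])
a,_=env.grab_frame('scene'); b,_=env.grab_frame('top')
cv2.imwrite('pics/c1.png',np.hstack([cv2.resize(b[150:270,190:360],None,fx=3,fy=3,interpolation=2),cv2.resize(a[170:290,220:340],(280,360),interpolation=2)]))
E
```

```text
[523.56583728 127.49451406 177.68266249] [ 0.04209159 -0.24259424  0.13025886]
```

View pics/c1.png

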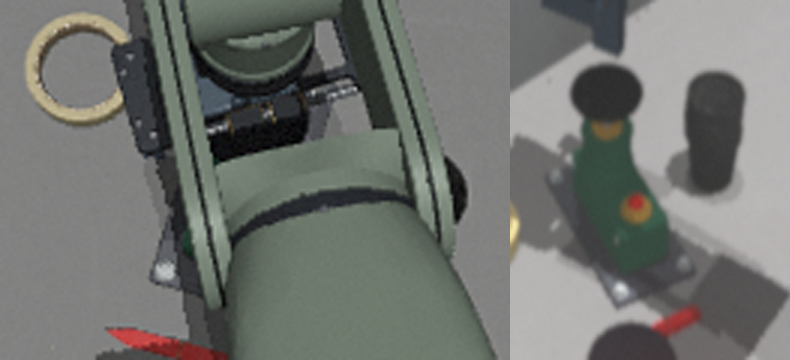

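```bash
python3 - <<'E'
from h import *
print(env.state()['ee_pos'])
f=lambda p:((proj('scene',p)-[220,170])*[280/120,3]+[510,0]).round()
print(f([523.6,127.5,163.7]),f([525.3,128,150]),f([523.6,127.5,177.7]))
E
```

```text
[524.59981813 126.86698409 179.53119206]
[607.  73.] [606.  84.] [607.  60.]
```

Emit:
arm_command([
  {"offset": [0, 0, 0.006], "spin": 0},
  {"offset": [0, 0, 0.006], "spin": 0},
  {"offset": [0, 0, 0.004], "spin": 0},
  {"offset": [0, 0, 0], "spin": 0},
])

```text
time_s: 2.88
ee_pos: [524.4, 126.9, 162.8]
ee_rot: [180.0, 0.0, 17.1]
force: [0.8, -1.1, 0.2]
gripper_width: 0.6
gripper_force: 0.0
```

Emit:
arm_command([
  {"offset": [0, 0, 0.003], "spin": 0},
  {"offset": [0, 0, 0.003], "spin": 0},
  {"offset": [0, 0, 0.0], "spin": 0},
])

```text
time_s: 3.25
ee_pos: [524.5, 127.1, 156.9]
ee_rot: [180.0, 0.0, 17.1]
force: [0.6, 0.2, 0.2]
gripper_width: 0.2
gripper_force: 0.0
```

```bash
python3 - <<'E'
from h import *
print(env.state()['force'],env.state()['ee_pos'])
a,_=env.grab_frame('scene')
cv2.imwrite('pics/c2.png',cv2.resize(a[150:280,210:340],(600,600),interpolation=2))
E
```

```text
[0.55400898 0.19086107 0.19838436] [524.53011812 127.14507265 156.92296454]
```

View pics/c2.png

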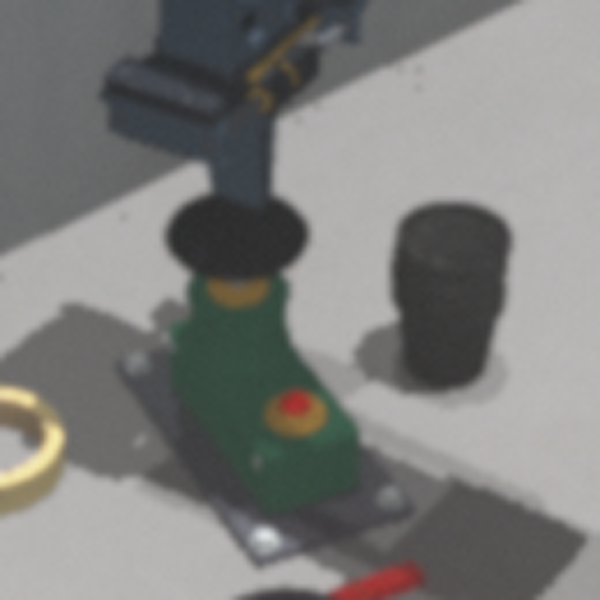

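The closed fingertips are over the black head at crop (240,205), centred sideways, and the pin is still low at (295,403). There's no contact yet, so I'll go down until I feel force.

Emit:
arm_command([
  {"offset": [0, 0, 0.003], "spin": 0},
  {"offset": [0, 0, 0.003], "spin": 0},
  {"offset": [0, 0, 0.0], "spin": 0},
])

```text
time_s: 3.68
ee_pos: [524.5, 127.1, 150.9]
ee_rot: [180.0, 0.0, 17.1]
force: [0.6, 0.1, 0.9]
gripper_width: 0.4
gripper_force: 0.0
```

Emit:
arm_command([
  {"offset": [0, 0, 0.003], "spin": 0},
  {"offset": [0, 0, 0.003], "spin": 0},
  {"offset": [0, 0, 0.0], "spin": 0},
])

```text
time_s: 4.05
ee_pos: [524.5, 127.1, 144.9]
ee_rot: [180.0, 0.0, 17.1]
force: [-0.6, -0.6, 0.3]
gripper_width: 0.4
gripper_force: 0.0
```

```bash
python3 - <<'E'
from h import *
a,D=env.grab_frame('scene')
cv2.imwrite('pics/c3.png',cv2.resize(a[150:280,210:340],(600,600),interpolation=2))
for v in range(176,216,3):
  print(v,*[ (u,*atd('scene',u,v,D[v,u]).round().astype(int)) for u in (255,261,267)], a[v,261])
E
```

```text
176 (255, np.int64(470), np.int64(196), np.int64(280)) (261, np.int64(502), np.int64(148), np.int64(244)) (267, np.int64(483), np.int64(143), np.int64(251)) [56 53 52]
179 (255, np.int64(466), np.int64(199), np.int64(274)) (261, np.int64(479), np.int64(168), np.int64(254)) (267, np.int64(509), np.int64(120), np.int64(219)) [67 65 63]
182 (255, np.int64(466), np.int64(200), np.int64(265)) (261, np.int64(511), np.int64(140), np.int64(216)) (267, np.int64(512), np.int64(117), np.int64(206)) [70 66 60]
185 (255, np.int64(471), np.int64(195), np.int64(251)) (261, np.int64(514), np.int64(138), np.int64(204)) (267, np.int64(512), np.int64(117), np.int64(196)) [73 68 60]
188 (255, np.int64(472), np.int64(195), np.int64(242)) (261, np.int64(514), np.int64(138), np.int64(195)) (267, np.int64(509), np.int64(120), np.int64(188)) [74 68 62]
191 (255, np.int64(535), np.int64(142), np.int64(175)) (261, np.int64(514), np.int64(138), np.int64(184)) (267, np.int64(508), np.int64(121), np.int64(179)) [73 66 59]
194 (255, np.int64(536), np.int64(142), np.int64(165)) (261, np.int64(520), np.int64(133), n
[... 557 characters left out ...]
int64(150)) [47 46 46]
206 (255, np.int64(510), np.int64(165), np.int64(149)) (261, np.int64(500), np.int64(151), np.int64(147)) (267, np.int64(488), np.int64(139), np.int64(148)) [48 47 47]
209 (255, np.int64(505), np.int64(169), np.int64(143)) (261, np.int64(493), np.int64(157), np.int64(144)) (267, np.int64(483), np.int64(144), np.int64(143)) [51 51 51]
212 (255, np.int64(534), np.int64(144), np.int64(104)) (261, np.int64(518), np.int64(135), np.int64(108)) (267, np.int64(507), np.int64(122), np.int64(108)) [ 71  92 105]
215 (255, np.int64(527), np.int64(151), np.int64(101)) (261, np.int64(509), np.int64(144), np.int64(107)) (267, np.int64(503), np.int64(126), np.int64(102)) [ 59  93 110]
```

View pics/c3.png

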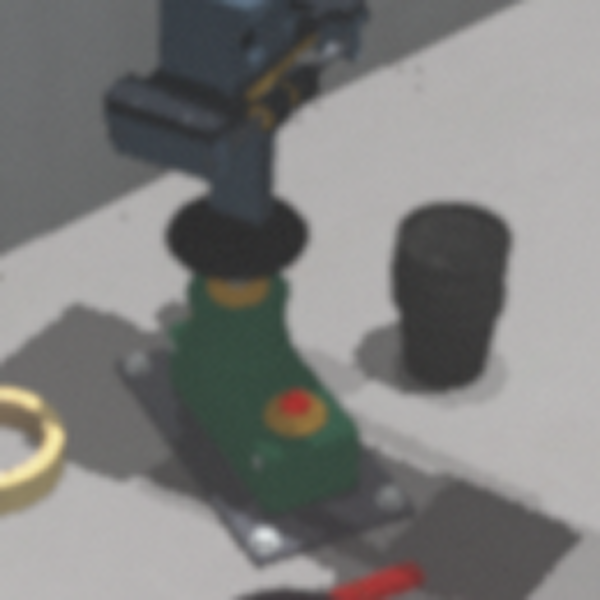

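The head is still up (depth 150 mm) and the fingertips end just above it, around 152–155 mm. The tips evidently sit higher than nominal with the jaw closed. I'll keep going down by force.

Emit:
arm_command([
  {"offset": [0, 0, 0.003], "spin": 0},
  {"offset": [0, 0, 0.003], "spin": 0},
  {"offset": [0, 0, 0.0], "spin": 0},
])

```text
time_s: 4.47
ee_pos: [524.5, 127.1, 138.9]
ee_rot: [180.0, 0.0, 17.1]
force: [-0.4, 0.0, -0.4]
gripper_width: 0.6
gripper_force: 0.0
```

Emit:
arm_command([
  {"offset": [0, 0, 0.003], "spin": 0},
  {"offset": [0, 0, 0.002], "spin": 0},
  {"offset": [0, 0, 0.0], "spin": 0},
])

```text
time_s: 4.85
ee_pos: [524.8, 127.2, 135.0]
ee_rot: [180.0, -0.0, 17.1]
force: [-1.8, 0.5, 6.4]
gripper_width: 0.6
gripper_force: 3.0
```

Emit:
arm_command([
  {"offset": [0, 0, 0.004], "spin": 0},
  {"offset": [0, 0, 0.004], "spin": 0},
  {"offset": [0, 0, 0.002], "spin": 0},
  {"offset": [0, 0, 0], "spin": 0},
])

```text
time_s: 5.35
ee_pos: [524.8, 127.2, 125.3]
ee_rot: [180.0, -0.1, 17.1]
force: [-1.7, -1.2, 7.0]
gripper_width: 0.4
gripper_force: 3.8
```

Emit:
arm_command([
  {"offset": [0, 0, 0.003], "spin": 0},
  {"offset": [0, 0, 0], "spin": 0},
])

```text
time_s: 5.6
ee_pos: [524.8, 127.2, 122.4]
ee_rot: [180.0, -0.1, 17.1]
force: [-2.3, -1.4, 7.5]
gripper_width: 0.3
gripper_force: 4.0
```

Emit:
arm_command([
  {"offset": [0, 0, 0.0015], "spin": 0},
  {"offset": [0, 0, 0], "spin": 0},
])

```text
time_s: 5.85
ee_pos: [524.9, 127.2, 121.0]
ee_rot: [180.0, -0.1, 17.1]
force: [-3.1, -0.5, 7.7]
gripper_width: 0.2
gripper_force: 4.1
```

Emit:
arm_command([
  {"offset": [0, 0, 0.001], "spin": 0},
  {"offset": [0, 0, 0], "spin": 0},
])

```text
time_s: 6.1
ee_pos: [524.8, 127.2, 120.1]
ee_rot: [180.0, -0.1, 17.1]
force: [-2.7, -0.5, 9.2]
gripper_width: 0.5
gripper_force: 4.1
```

Emit:
arm_command([
  {"offset": [0, 0, -0.008], "spin": 0},
  {"offset": [0, 0, -0.008], "spin": 0},
  {"offset": [0, 0, -0.007], "spin": 0},
  {"offset": [0, 0, 0], "spin": 0},
  {"offset": [0, 0, 0], "spin": 0},
])

```text
time_s: 6.72
ee_pos: [524.4, 127.1, 141.2]
ee_rot: [180.0, 0.1, 17.1]
force: [-0.5, 0.2, -0.4]
gripper_width: 0.5
gripper_force: 0.0
```

```bash
cat >> h.py <<'E'
def pin():
    a,D=env.grab_frame('scene'); h=cv2.cvtColor(a,cv2.COLOR_BGR2HSV)[205:250,255:300]
    m=(((h[...,0]<6)|(h[...,0]>174))&(h[...,1]>170)&(h[...,2]>80)).astype('uint8')
    v,u=np.nonzero(m); print(env.state()['ee_pos'],env.state()['force'],'red px',m.sum(),'top row',v.min()+205,'bottom',v.max()+205,'col',u.mean()+255)
    # expected rows of pin top for lifts
    print([ (L,proj('scene',[448.6,147.8,67+L]).round(1)[1]) for L in(0,10,20,30,40,50)])
    print('head z',[atd('scene',u,203,D[203,u])[2].round(1) for u in(251,255,258)])
    return a
E
python3 -c "
from h import *
pin()"
```

```text
[524.3894806  127.07330918 141.17188928] [-0.03936776  0.01446084 -0.03811765] red px 12 top row 234 bottom 237 col 273.6666666666667
[(0, np.float64(236.6)), (10, np.float64(233.9)), (20, np.float64(231.1)), (30, np.float64(228.3)), (40, np.float64(225.4)), (50, np.float64(222.6))]
head z [np.float64(148.2), np.float64(148.6), np.float64(146.7)]
```

```bash
python3 - <<'E'
from h import *
b,_=env.grab_frame('scene'); a=cv2.imread('pics/s0.png')
cv2.imwrite('pics/c4.png',np.hstack([cv2.resize(x[190:260,245:310],(390,420),interpolation=2) for x in(a,b)]))
E
```

```text
(no output)
```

View pics/c4.png

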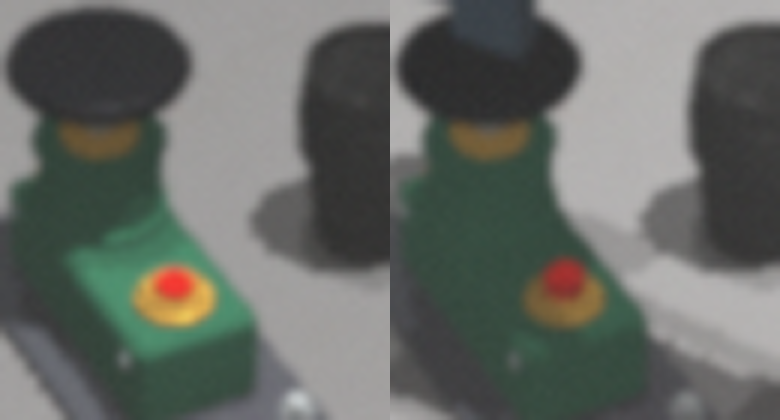

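The stroke worked: the red pin stands higher (right crop, its top edge at row 256 against 265 before) and the plunger is back up. It looks like level 10 mm. Next stroke.

Emit:
arm_command([
  {"offset": [0, 0, 0.008], "spin": 0},
  {"offset": [0, 0, 0.008], "spin": 0},
  {"offset": [0, 0, 0.006], "spin": 0},
  {"offset": [0, 0, 0], "spin": 0},
])

```text
time_s: 7.32
ee_pos: [525.3, 127.3, 120.2]
ee_rot: [180.0, -0.1, 17.1]
force: [-0.3, 0.3, 8.9]
gripper_width: 0.4
gripper_force: 4.1
```

Emit:
arm_command([
  {"offset": [0, 0, -0.008], "spin": 0},
  {"offset": [0, 0, -0.008], "spin": 0},
  {"offset": [0, 0, -0.006], "spin": 0},
  {"offset": [0, 0, 0], "spin": 0},
  {"offset": [0, 0, 0], "spin": 0},
])

```text
time_s: 7.95
ee_pos: [524.2, 127.1, 141.1]
ee_rot: [-180.0, 0.1, 17.1]
force: [0.7, -0.4, -0.1]
gripper_width: -0.1
gripper_force: 0.0
```

```bash
sed -i 's/>170)&(h\[...,2\]>80)/>140)\&(h[...,2]>60)/' h.py; python3 -c "
from h import *
cv2.imwrite('pics/n2.png',pin())"
```

```text
[524.26641097 127.06517223 141.1207126 ] [-0.33685667 -0.18141817  0.10322119] red px 44 top row 231 bottom 238 col 273.5
[(0, np.float64(236.6)), (10, np.float64(233.9)), (20, np.float64(231.1)), (30, np.float64(228.3)), (40, np.float64(225.4)), (50, np.float64(222.6))]
head z [np.float64(149.8), np.float64(150.9), np.float64(148.5)]
```

Emit:
arm_command([
  {"offset": [0, 0, 0.008], "spin": 0},
  {"offset": [0, 0, 0.008], "spin": 0},
  {"offset": [0, 0, 0.006], "spin": 0},
  {"offset": [0, 0, 0], "spin": 0},
])

```text
time_s: 8.5
ee_pos: [525.1, 127.3, 120.1]
ee_rot: [180.0, -0.1, 17.1]
force: [-1.3, -0.2, 8.3]
gripper_width: 0.5
gripper_force: 4.1
```

Emit:
arm_command([
  {"offset": [0, 0, -0.008], "spin": 0},
  {"offset": [0, 0, -0.008], "spin": 0},
  {"offset": [0, 0, -0.006], "spin": 0},
  {"offset": [0, 0, 0], "spin": 0},
  {"offset": [0, 0, 0], "spin": 0},
])

```text
time_s: 9.12
ee_pos: [524.2, 127.1, 141.1]
ee_rot: [180.0, 0.1, 17.1]
force: [-0.1, -0.5, 0.4]
gripper_width: 0.3
gripper_force: 0.0
```

```bash
python3 -c "
from h import *
b=pin();a=cv2.imread('pics/n2.png')
cv2.imwrite('pics/c5.png',np.hstack([cv2.resize(x[190:260,245:310],(390,420),interpolation=2) for x in(a,b)]))"
```

```text
[524.27833969 127.05275177 141.12923572] [-0.3132788   0.17023927  0.38356602] red px 59 top row 228 bottom 239 col 273.49152542372883
[(0, np.float64(236.6)), (10, np.float64(233.9)), (20, np.float64(231.1)), (30, np.float64(228.3)), (40, np.float64(225.4)), (50, np.float64(222.6))]
head z [np.float64(147.3), np.float64(149.5), np.float64(150.0)]
```

View pics/c5.png

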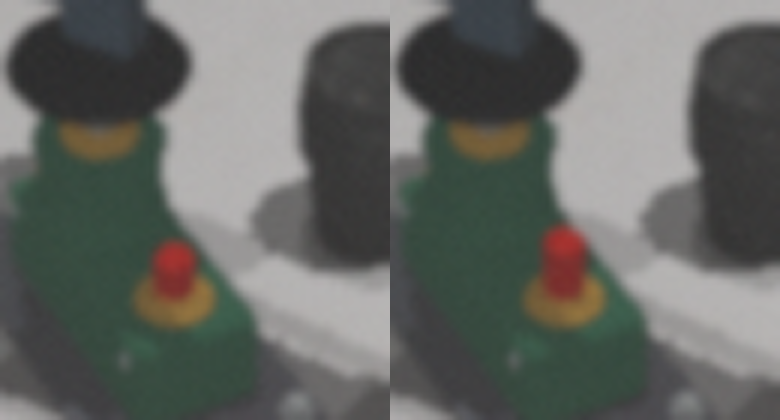

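After stroke 3 the pin's top edge has gone from crop row 240 to 225, about 10 mm per stroke, and no white ring shows yet. Next stroke.

Emit:
arm_command([
  {"offset": [0, 0, 0.008], "spin": 0},
  {"offset": [0, 0, 0.008], "spin": 0},
  {"offset": [0, 0, 0.006], "spin": 0},
  {"offset": [0, 0, 0], "spin": 0},
])

```text
time_s: 9.68
ee_pos: [525.1, 127.3, 120.1]
ee_rot: [180.0, -0.1, 17.1]
force: [-1.6, -0.3, 8.2]
gripper_width: 0.8
gripper_force: 4.1
```

Emit:
arm_command([
  {"offset": [0, 0, -0.008], "spin": 0},
  {"offset": [0, 0, -0.008], "spin": 0},
  {"offset": [0, 0, -0.006], "spin": 0},
  {"offset": [0, 0, 0], "spin": 0},
  {"offset": [0, 0, 0], "spin": 0},
])

```text
time_s: 10.3
ee_pos: [524.2, 127.1, 141.1]
ee_rot: [-180.0, 0.1, 17.1]
force: [0.7, -1.0, 0.1]
gripper_width: 0.5
gripper_force: 0.0
```

```bash
python3 -c "
from h import *
b=pin()
cv2.imwrite('pics/n4.png',b)
x=b[190:260,245:310]; print([(r,b[r,272:275].mean(0).round().tolist()) for r in range(222,246)])"
```

```text
[524.27009614 127.08992033 141.11446941] [ 0.05015342 -0.45707103 -0.76770929] red px 75 top row 226 bottom 238 col 273.46666666666664
[(0, np.float64(236.6)), (10, np.float64(233.9)), (20, np.float64(231.1)), (30, np.float64(228.3)), (40, np.float64(225.4)), (50, np.float64(222.6))]
head z [np.float64(147.8), np.float64(148.8), np.float64(143.8)]
[(222, [144.0, 148.0, 144.0]), (223, [134.0, 138.0, 138.0]), (224, [112.0, 115.0, 133.0]), (225, [76.0, 80.0, 143.0]), (226, [53.0, 56.0, 156.0]), (227, [48.0, 51.0, 162.0]), (228, [49.0, 50.0, 157.0]), (229, [49.0, 51.0, 143.0]), (230, [46.0, 48.0, 127.0]), (231, [47.0, 48.0, 123.0]), (232, [46.0, 49.0, 122.0]), (233, [46.0, 48.0, 122.0]), (234, [47.0, 48.0, 122.0]), (235, [47.0, 48.0, 122.0]), (236, [44.0, 47.0, 121.0]), (237, [45.0, 47.0, 121.0]), (238, [46.0, 51.0, 122.0]), (239, [49.0, 66.0, 124.0]), (240, [56.0, 89.0, 129.0]), (241, [59.0, 101.0, 130.0]), (242, [59.0, 101.0, 125.0]), (243, [60.0, 96.0, 115.0]), (244, [61.0, 86.0, 90.0]), (245, [63.0, 77.0, 64.0])]
```

Red still runs straight down to the brass at rows 225–239 with no white, so the pin isn't fully out. Another stroke.

Emit:
arm_command([
  {"offset": [0, 0, 0.008], "spin": 0},
  {"offset": [0, 0, 0.008], "spin": 0},
  {"offset": [0, 0, 0.006], "spin": 0},
  {"offset": [0, 0, 0], "spin": 0},
])

```text
time_s: 10.85
ee_pos: [525.1, 127.3, 120.2]
ee_rot: [180.0, -0.1, 17.1]
force: [-1.2, 0.3, 7.9]
gripper_width: 0.6
gripper_force: 4.1
```

Emit:
arm_command([
  {"offset": [0, 0, -0.008], "spin": 0},
  {"offset": [0, 0, -0.008], "spin": 0},
  {"offset": [0, 0, -0.006], "spin": 0},
  {"offset": [0, 0, 0], "spin": 0},
  {"offset": [0, 0, 0], "spin": 0},
])

```text
time_s: 11.48
ee_pos: [524.2, 127.0, 141.1]
ee_rot: [180.0, 0.1, 17.1]
force: [0.7, 0.5, -0.1]
gripper_width: 0.2
gripper_force: 0.0
```

```bash
python3 -c "
from h import *
b=pin();a=cv2.imread('pics/n4.png')
print([(r,b[r,272:275].mean(0).round().tolist()) for r in range(218,246)])
cv2.imwrite('pics/c6.png',np.hstack([cv2.resize(x[190:260,245:310],(390,420),interpolation=2) for x in(a,b)]))"
```

```text
[524.267946   127.06577636 141.13169059] [-0.08914087  0.35598424 -0.0820863 ] red px 74 top row 223 bottom 236 col 273.44594594594594
[(0, np.float64(236.6)), (10, np.float64(233.9)), (20, np.float64(231.1)), (30, np.float64(228.3)), (40, np.float64(225.4)), (50, np.float64(222.6))]
head z [np.float64(146.4), np.float64(147.2), np.float64(149.3)]
[(218, [165.0, 167.0, 168.0]), (219, [164.0, 166.0, 165.0]), (220, [157.0, 159.0, 161.0]), (221, [134.0, 136.0, 152.0]), (222, [97.0, 100.0, 151.0]), (223, [62.0, 64.0, 157.0]), (224, [49.0, 52.0, 161.0]), (225, [48.0, 51.0, 156.0]), (226, [48.0, 51.0, 142.0]), (227, [48.0, 49.0, 128.0]), (228, [47.0, 47.0, 123.0]), (229, [47.0, 48.0, 122.0]), (230, [45.0, 47.0, 121.0]), (231, [46.0, 49.0, 123.0]), (232, [46.0, 48.0, 122.0]), (233, [45.0, 47.0, 122.0]), (234, [45.0, 47.0, 122.0]), (235, [46.0, 48.0, 122.0]), (236, [49.0, 52.0, 123.0]), (237, [71.0, 72.0, 126.0]), (238, [101.0, 104.0, 130.0]), (239, [110.0, 120.0, 134.0]), (240, [90.0, 115.0, 134.0]), (241, [67.0, 106.0, 130.0]), (242, [60.0, 102.0, 126.0]), (243, [60.0, 96.0, 115.0]), (244, [61.0, 86.0, 90.0]), (245, [63.0, 77.0, 64.0])]
```

View pics/c6.png

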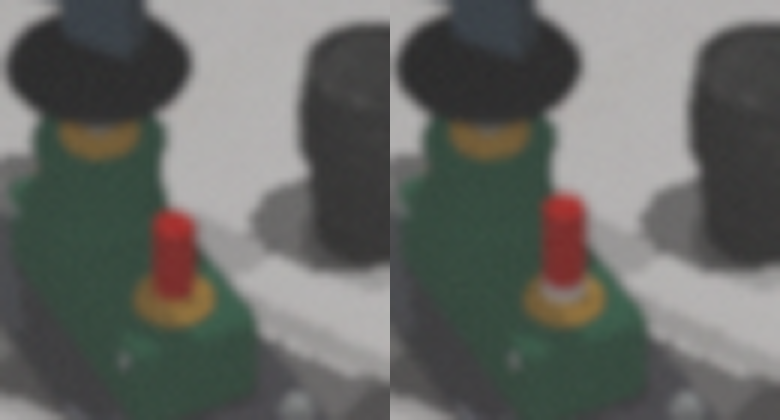

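The white ring now shows at the pin's foot (right crop, (563,292)), and five strokes match the levels 10 to 50 mm. The pin is fully out, so I'll lift clear and hand in.

Emit:
arm_command([
  {"offset": [0, 0, -0.03], "spin": 0},
  {"offset": [0, 0, -0.04], "spin": 0},
  {"offset": [0, 0, -0.02], "spin": 0},
  {"offset": [0, 0, 0], "spin": 0},
  {"offset": [0, 0, 0], "spin": 0},
])

```text
time_s: 12.15
ee_pos: [523.9, 127.0, 230.3]
ee_rot: [-180.0, 0.1, 17.1]
force: [0.4, 0.1, -0.2]
gripper_width: 0.3
gripper_force: 0.0
```

```bash
python3 -c "
from h import *
pin(); print(env.job_done())"
```

```text
[523.83908011 126.98789807 230.12772993] [-0.3291849  -1.34972587  0.43650497] red px 72 top row 223 bottom 236 col 273.4861111111111
[(0, np.float64(236.6)), (10, np.float64(233.9)), (20, np.float64(231.1)), (30, np.float64(228.3)), (40, np.float64(225.4)), (50, np.float64(222.6))]
head z [np.float64(144.3), np.float64(148.5), np.float64(146.6)]
the job is handed in; nothing more can be done
None
```

The green pump is primed: after five full strokes the red pin stands fully out with its white ring showing, the plunger is up, the arm is clear, and the job was handed in at about 12 s.

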